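# Load the thread feeder and hold its sprung cover at the threading mark

### The arm

A 6-joint arm with a two-finger parallel gripper is mounted at the origin on a cart in front of the work surface, level with it; the furniture and walls round the work are solid. World frame = base frame: x ahead of the robot, y to its left, z up, the work surface at z = 0. Lengths are in m, angles in rad, forces in N, time in s.
With the tool pointing down it reaches from about 0.25 to 0.725 m from the base axis. Payload 4 kg.
Tool frame: the origin (TCP) lies midway between the tips of the shut fingers; the grasp point (between the pads) lies bot.tcp_to_grasp behind it (bot.tcp_to_grasp is the distance from the TCP to the grasp point, in m); z points along the fingers, y is the line along which they close (so a half turn about z gives the same grasp; the last joint's range is limited). The gripper opens to 85 mm and grips with 20 to 120 N. Pads are 22 mm wide; open, the fingers measure 114 mm over their backs; the gripper's body (76 mm by 85 mm) begins 54 mm behind the grasp point. The pads swing forward as they close: fully open they stand 13 mm farther back than shut.
Start: joints at [1.268, 0.241, 0.005, 1.335, 0, 1.571], TCP at [0.149, 0.477, 0.231] pointing down, gripper open.
Joint ranges: [-2.72, 2.72], [-1.05, 1.87], [-1.09, 1.28], [-1.99, 2.15], [-1.42, 1.44], [-3.14, 3.14]. Speed limits (rad/s): [2.79, 2.79, 3.14, 3.14, 3.14, 3.14].

### API

Orientations are given as a unit quaternion [x, y, z, w].
In Python, from workcell import readout, camera, bot gives the robot as it stands. The module is installed in compiled form; this text tells all that it offers.
- The arm moves only by the tool jog_arm, never from a script. Its argument "motion" is a list of rows, each an object of numbers: "x", "y", "z": the shift along the tool's x, y, z in mm; "spin": the turn about the tool's z in degrees; "fingers": the closure, from -1 (fully open) to 1 (shut). A call has 1 to 8 rows; each row is the pose to reach, as a shift and turn from the pose commanded when the call began, along the tool's axes at that moment; what a row does not reach only later rows make up. A row lasts 1/8 s, in which the tool goes at most 62.5 mm and 10.7 degrees, less where a joint would pass 70% of its speed; a pose out of reach is approached as far as the arm can. A call with a gripper value outside its range is refused whole. The fingers move at their own pace and stop on an object; the grip force is fixed at half the most. Time passes only in rows, so rows that repeat a pose let the fingers close. It gives the time, the measured TCP pose, the force, the opening and the grip force at its end, in the units of the state.
- readout.get_obs(): the state, without advancing time (a new reading comes with each control period).
- camera(name): name is "side" or "top" or "wrist"; returns a dict with "pixels" (480x640x3 uint8, red, green, blue), "K" (3x3 intrinsics, pixels), "dist" ([k1, k2, p1, p2, k3] as OpenCV has them; the pictures are not rectified), "rvec" (rotation vector, rad) and "tvec" (3), from world to camera coordinates, as OpenCV has them. Camera axes: x right, y down, z forward; pixel columns grow to the right and rows downward; lengths in m; the calibration is good to about 2 mm. A picture is of the moment at which its call begins. There is no depth.
- bot.job_done(): hands the job in; it is judged then, once.
The state is a dict: "clock": time; "joint_pos": joint angles; "joint_vel": joint speeds; "tau": joint torques, N m; "eef_pos": TCP position; "tool_rot": TCP orientation; "ft_force": force on the tool from outside, world axes, zero at the start; "ft_torque": the same for the moment, N m; "grip_width": finger opening in m; "grasp_force": force on a finger pad.
Only numpy, scipy, OpenCV 4.12 (cv2) and the standard library are available. Lean on these libraries where they do the work, as an engineer would, in place of code of your own. Each camera call takes 0.05 s, during which the arm holds its last target. There are 200 camera calls.

### The job

Get the thread feeder on the bench ready for threading: stand the short wide spool in the wide well and the tall slim spool in the narrow well of its wooden block, each upright and right down on the floor of its well, and let go of them with the cover still shut. Then lift the sprung steel cover by its handle until it lies in line with the setting pointer on the right side of the box, and finish still holding it there with the gripper, because it snaps shut when let go. Do not shift the pointer and leave the other things on the bench where they are.

Things in the scene. Friction and masses are not known exactly. Their poses are not given: they have to be found in the camera images.
- feeder: Thread feeder, fixed; base plate 156x216x8 mm; origin on the bench under its middle, x from front (robot side) to back, y left. Left: wooden block 150 mm along x, 62 mm along y, centred at y +66 mm, top 34 mm above the bench, with two wells. Right: grey open box 130x110 mm centred at y -38 mm, rim 63 mm above the bench, with rollers inside, closed by the sprung cover.
- wide_well (a point): Centre of the floor of the wide well (48 mm across, 18 mm deep; the front one), 16 mm above the bench.
- narrow_well (a point): Centre of the floor of the narrow well (42 mm across, 18 mm deep; the back one), 16 mm above the bench.
- cover_hinge (a point): Point on the cover's hinge axis, midway along it, at the back of the box, 64 mm above the bench; axes as the feeder's. The hinge axis runs along the feeder's y.
- cover (a joint): Opening angle of the steel cover (a plate 134x114x5 mm), rad: 0 shut and level, growing as its front edge rises, stop at 1.3. A spring pulls it shut: at the handle about 3 N when shut, 5 N at 0.8 rad.
- cover_handle (a point): Middle of the cover's handle: a round bar 10 mm thick, 72 mm long, parallel to the hinge, on two posts 37 mm above the plate. Shut, it lies 105 mm in front of the hinge axis and 43 mm above it (107 mm above the bench), midway across the cover. It moves with the cover; x axis along the plate from front to back, z normal to the plate.
- pointer (a joint): Setting pointer: a flat steel bar 157 mm long at the right side of the box, 66 mm from the middle of the cover, turning stiffly about the cover's hinge axis. Angle in rad, counted as the cover's: when both joints read the same, cover and pointer are in line. It stays where it was set, between 0.4 and 0.8 rad.
- pointer_tip (a point): Free end of the setting pointer, 157 mm from the hinge axis; x axis along the pointer, towards the hinge.
- wide_spool: Wooden thread spool with light thread, standing: flanges 42 mm across, 48 mm high, the upper flange from 40 to 48 mm, core 21 mm; origin at the centre of its underside, z along its axis. About 50 g.
- slim_spool: Spool of dark thread, standing: pale flanges 37 mm across, 58 mm high, the upper flange from 50 to 58 mm, core 18 mm; origin at the centre of its underside, z along its axis. About 50 g.
- wax: Bystander, to be left alone: dark brown lump of thread wax, 36x47x25 mm; origin at the centre of its underside.
- polish_tin: Bystander, to be left alone: round flat black tin, 80 mm across, 23 mm high; origin at the centre of its underside.
- awl: Bystander, to be left alone: awl with wooden handle lying flat, 120x29x29 mm; origin at the centre of its underside.
- cup: Bystander, to be left alone: steel mug, 79x108x78 mm; origin at the centre of its underside.
- sanding_block: Bystander, to be left alone: cork sanding block, 37x74x27 mm; origin at the centre of its underside.
Things that resemble listed ones, but are neither listed nor needed, are in the scene too. Leave any green look-alike of the slim_spool alone.

How it is judged:
By the outcome, as a careful person would: the job done as asked, in the order asked, and still so for the second after the job is handed in, while the arm keeps its last pose, push and grip.
It also fails if it takes over 64 s, if anything falls off the work surface, if the arm or the gripper's body presses on something with over 40 N, if the wrist force passes 120 N, or if a joint passes its speed limit or range.

## Working session

There is one attempt and no reset: what is moved stays moved. The work goes in short steps, Python scripts to look and compute and a tool call to move; the robot and the scene stay as the last step left them, time stands still between calls to the robot, and variables do not carry over. Pictures are saved under pics/ and viewed, at most 10 in all, crops included, and the job is handed in when it is done.

Besides the shell and the picture viewer there is one more tool, called after "Request:" in YAML: its name, and indented under it one key for each argument. jog_arm: Moves the arm, as the interface text tells. Its arguments: {"type":"object","properties":{"motion":{"type":"array"}},"required":["motion"]}

```bash
mkdir -p pics; cat > h.py <<'E'
import numpy as np, cv2
from workcell import readout, camera, bot
def snap(n,f):
    c=camera(n); cv2.imwrite(f'pics/{f}.png',c['pixels'][:,:,::-1]); np.savez(f'pics/{f}.npz',**{k:np.array(c[k],float) for k in('K','dist','rvec','tvec')}); return c
def ray(f,uv):
    c=np.load(f'pics/{f}.npz'); p=cv2.undistortPoints(np.array([[uv]],float),c['K'],c['dist'])[0,0]
    R=cv2.Rodrigues(c['rvec'])[0]; d=R.T@np.array([p[0],p[1],1]); o=-R.T@c['tvec'].ravel(); return o,d
def atz(f,uv,z):
    o,d=ray(f,uv); return o+d*(z-o[2])/d[2]
def proj(f,P):
    c=np.load(f'pics/{f}.npz'); return cv2.projectPoints(np.array(P,float).reshape(-1,3),c['rvec'],c['tvec'],c['K'],c['dist'])[0].reshape(-1,2)
E
python3 - <<'E'
from h import *
a=snap('top','top0')
b=snap('side','side0')
print(readout.get_obs(), bot.tcp_to_grasp)
for f in('top0','side0'): print(ray(f,(320,240)))
E
```

```text
{'clock': 0.1, 'joint_pos': array([1.26798957e+00, 2.41302928e-01, 3.87536460e-03, 1.33518895e+00,
       4.23906535e-06, 1.57080204e+00]), 'joint_vel': array([ 0.00085848, -0.00127346,  0.00290252,  0.00076868,  0.00088851,
        0.00054772]), 'tau': array([-3.22868618e-04, -3.73138261e+01,  2.53009593e+01,  1.08731873e-02,
       -7.07373692e-05, -1.33070429e-05]), 'eef_pos': array([0.14893412, 0.4767243 , 0.23052557]), 'tool_rot': array([ 1.50828366e-01,  9.88559546e-01, -8.99363257e-04, -1.39358142e-04]), 'ft_force': array([ 0.7686165 , -0.60133582, -0.21124992]), 'ft_torque': array([0.01416576, 0.00168003, 0.01005307]), 'grasp_force': 0.0, 'grip_width': 0.08520500425642188} 0.0187
(array([ 0.33596262, -0.31888797,  1.04399168]), array([ 0.12623874, -0.00935312, -0.99198629]))
(array([0.33530907, 0.42488345, 0.64410448]), array([ 0.11398774, -0.77913847, -0.61684104]))
```

View pics/top0.png

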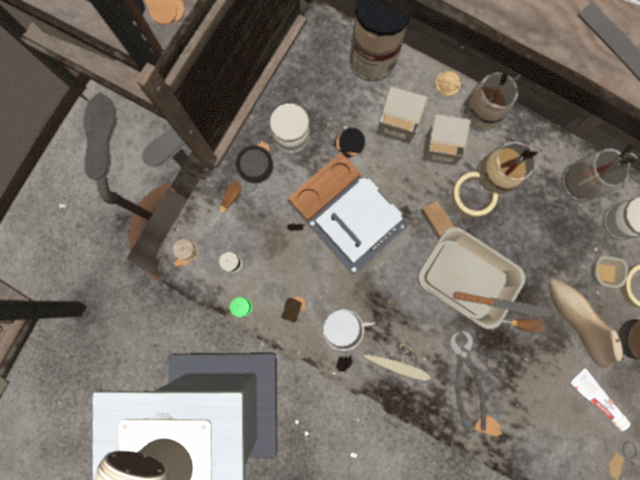

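View pics/side0.png

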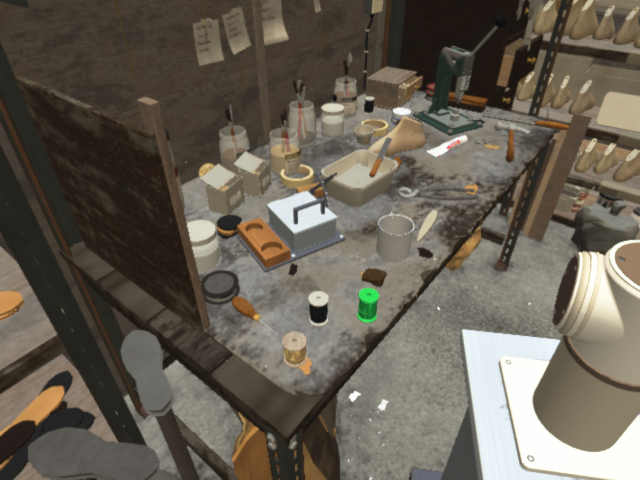

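The top view shows the feeder near (350,215), the wide spool near (184,250), the slim dark spool near (230,262) and the green look-alike at (241,307). The side view shows the spools at (294,350), (318,308) and (368,305). I'll enlarge both.

```bash
python3 - <<'E'
from h import *
for f,(u0,v0,u1,v1),s in(('top0',(160,130,420,325),3),('side0',(190,170,400,380),2.8)):
    i=cv2.imread(f'pics/{f}.png')[v0:v1,u0:u1]; cv2.imwrite(f'pics/{f}c.png',cv2.resize(i,None,fx=s,fy=s,interpolation=cv2.INTER_CUBIC))
for uv,z in(((184,248),.048),((230,262),.058),((241,307),.058),((315,220),0),((350,200),0)): print(uv,atz('top0',uv,z).round(4))
E
```

```text
(184, 248) [ 0.4506 -0.0487  0.048 ]
(230, 262) [ 0.4196 -0.1458  0.058 ]
(241, 307) [ 0.3292 -0.1682  0.058 ]
(315, 220) [ 0.5124 -0.3187  0.    ]
(350, 200) [ 0.5551 -0.3952  0.    ]
```

View pics/top0c.png

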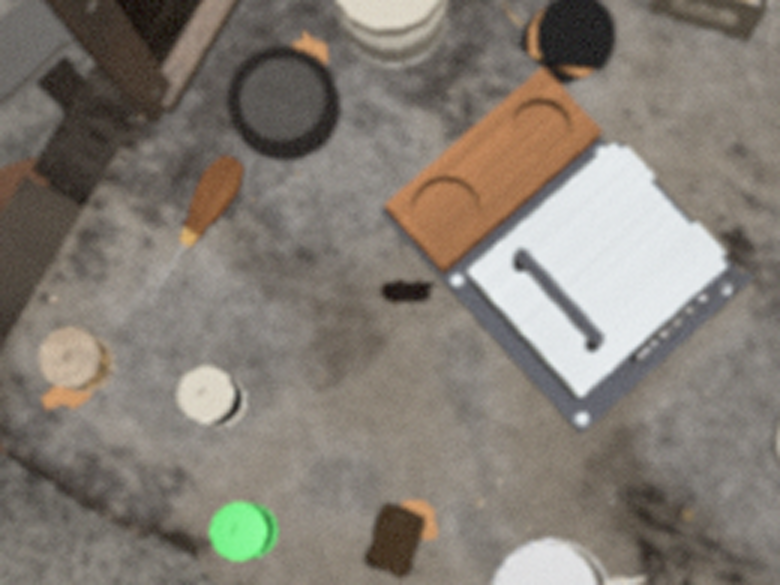

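View pics/side0c.png

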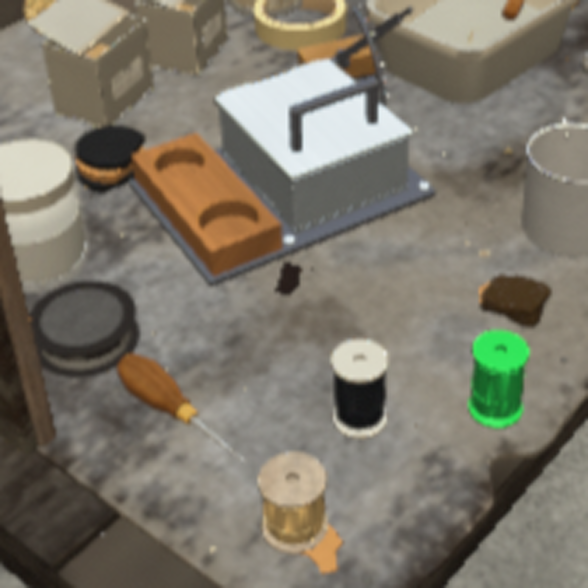

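The crops show the feeder's block corners, plate corners, handle and the two spool tops clearly. The pointer is dim, standing at the back right in the side view. I'll fit the feeder pose from these corners and triangulate the spools.

```bash
cat > fit.py <<'E'
from h import *
from scipy.optimize import least_squares
T=lambda u,v:(160+u/3,130+v/3); S=lambda u,v:(190+u/2.8,170+v/2.8)
obs=[('top0',T(387,206),(-.075,.097,.034)),('top0',T(443,270),(-.075,.035,.034)),('top0',T(602,131),(.075,.035,.034)),('top0',T(545,68),(.075,.097,.034)),
('top0',T(582,430),(-.078,-.108,.008)),('top0',T(748,278),(.078,-.108,.008)),
('side0',S(133,160),(.075,.097,.034)),('side0',S(195,135),(.075,.035,.034)),('side0',S(283,230),(-.075,.035,.034)),('side0',S(207,256),(-.075,.097,.034)),('side0',S(432,193),(-.078,-.108,.008)),('side0',S(212,282),(-.078,.108,.008))]
def W(p,q): c,s=np.cos(p[2]),np.sin(p[2]); return np.array([p[0]+c*q[0]-s*q[1],p[1]+s*q[0]+c*q[1],q[2]])
def res(p): return np.concatenate([proj(f,W(p,q))[0]-uv for f,uv,q in obs])
r=least_squares(res,[.53,-.36,-.7],loss='soft_l1'); p=r.x
if __name__=='__main__':
    print(p,np.degrees(p[2])); print(res(p).reshape(-1,2).round(1).tolist())
    t=lambda a:least_squares(lambda X:np.concatenate([proj(f,X)[0]-uv for f,uv in a]),[.4,-.1,.05]).x.round(4)
    print('wide',t([('top0',T(70,357)),('side0',S(292,482))]),atz('top0',T(70,357),.048),atz('side0',S(292,480),.048))
    print('slim',t([('top0',T(207,394)),('side0',S(360,361))]),atz('top0',T(207,394),.058),atz('side0',S(360,361),.058))
    print('handle',t([('top0',T(558,300)),('side0',S(334,98))]))
    tw=t([('top0',T(446,208)),('side0',S(231,223))]);print('wellw',tw,atz('top0',T(446,208),.034),atz('side0',S(230,219),.034))
    print('welln',atz('top0',T(543,127),.034),atz('side0',S(180,163),.034))
    for q in((-.035,.066,.034),(.035,.066,.034),(-.04,-.038,.107)): print(W(p,q))
E
python3 fit.py
```

```text
[ 0.52964089 -0.38387827 -0.84377374] -48.344674272367335
[[-0.7, 0.3], [0.6, 0.5], [-0.1, -0.5], [-1.1, -0.4], [-0.9, -0.6], [-3.1, 0.7], [-0.4, -2.2], [0.6, -1.6], [0.3, -3.1], [2.6, -2.3], [0.0, -1.7], [-2.1, 0.1]]
wide [ 0.4492 -0.0461  0.0433] [ 0.44859416 -0.04738519  0.048     ] [ 0.44867768 -0.04394625  0.048     ]
slim [ 0.4213 -0.1431  0.0543] [ 0.42098891 -0.14380103  0.058     ] [ 0.42083775 -0.1396038   0.058     ]
handle [ 0.4753 -0.3783  0.1048]
wellw [ 0.5512 -0.3062  0.0262] [ 0.55079812 -0.30612657  0.034     ] [ 0.54888742 -0.3015235   0.034     ]
welln [ 0.60797095 -0.3752775   0.034     ] [ 0.60777401 -0.36846204  0.034     ]
[ 0.55569055 -0.31386102  0.034     ]
[ 0.6022159  -0.36616199  0.034     ]
[ 0.47466301 -0.37924863  0.107     ]
```

```bash
cat >> h.py <<'E'
from scipy.spatial.transform import Rotation as Ro
def go(*targets):  # (x,y,z[,yaw of tool y deg])
    o=readout.get_obs(); R=Ro.from_quat(o['tool_rot']).as_matrix(); y0=np.degrees(np.arctan2(R[1,1],R[0,1]))
    for t in targets:
        d=R.T@(np.array(t[:3])-o['eef_pos'])*1e3
        print('xyz',d.round(1),'spin',round((y0-t[3]+180)%360-180,1) if len(t)>3 else '')
    print('now',o['eef_pos'].round(4),'yaw',round(y0,2),'t',o['clock'],'w',round(o['grip_width'],4),'F',o['ft_force'].round(1))
E
python3 - <<'E'
from h import *
print(atz('side0',(203,325),0),atz('side0',(290,440),0))
go((.42,-.05,.22,-48.3))
E
```

```text
[ 0.63920939 -0.0943318   0.        ] [0.42898978 0.10213125 0.        ]
xyz [-415.8 -421.9   11.3] spin 121.0
now [0.1489 0.4767 0.2305] yaw 72.65 t 0.1 w 0.0852 F [ 0.8 -0.6 -0.2]
```

Request:
jog_arm:
  motion:
    - {"x": -42, "y": -42, "z": 0, "spin": 10}
    - {"x": -84, "y": -85, "z": 0, "spin": 20}
    - {"x": -126, "y": -128, "z": 0, "spin": 30}
    - {"x": -168, "y": -170, "z": 0, "spin": 40}
    - {"x": -210, "y": -212, "z": 0, "spin": 50}
    - {"x": -252, "y": -255, "z": 0, "spin": 60}
    - {"x": -294, "y": -298, "z": 0, "spin": 70}
    - {"x": -336, "y": -340, "z": 0, "spin": 80}

```text
validation failed for argument at $.mo...
```

```bash
python3 -c "
from h import *
go((.42,-.05,.22,-48.3))"
```

```text
xyz [-415.8 -421.9   11.3] spin 121.0
now [0.1489 0.4767 0.2305] yaw 72.65 t 0.1 w 0.0852 F [ 0.8 -0.6 -0.2]
```

Request:
jog_arm:
  motion:
    - {"x": -42, "y": -42, "z": 0, "spin": 10, "fingers": -1}
    - {"x": -84, "y": -85, "z": 0, "spin": 20, "fingers": -1}
    - {"x": -126, "y": -128, "z": 0, "spin": 30, "fingers": -1}
    - {"x": -168, "y": -170, "z": 0, "spin": 40, "fingers": -1}
    - {"x": -210, "y": -212, "z": 0, "spin": 50, "fingers": -1}
    - {"x": -252, "y": -255, "z": 0, "spin": 60, "fingers": -1}
    - {"x": -294, "y": -298, "z": 0, "spin": 70, "fingers": -1}
    - {"x": -336, "y": -340, "z": 0, "spin": 80, "fingers": -1}

```text
clock: 1.1
eef_pos: [0.3688, 0.0506, 0.2313]
tool_rot: [0.753, 0.658, 0.0, -0.0]
ft_force: [1.7, 1.2, -0.5]
grip_width: 0.0853
grasp_force: 0.0
```

```bash
python3 -c "
from h import *
go((.42,-.05,.22,-48.3))"
```

```text
xyz [-92.9  64.2  11.3] spin 40.6
now [0.3688 0.0506 0.2313] yaw -7.69 t 1.1 w 0.0853 F [ 1.7  1.2 -0.5]
```

Request:
jog_arm:
  motion:
    - {"x": -23, "y": 16, "z": 0, "spin": 10, "fingers": -1}
    - {"x": -46, "y": 32, "z": 0, "spin": 20, "fingers": -1}
    - {"x": -70, "y": 48, "z": 5, "spin": 30, "fingers": -1}
    - {"x": -93, "y": 64, "z": 11, "spin": 40.6, "fingers": -1}
    - {"x": -93, "y": 64, "z": 11, "spin": 40.6, "fingers": -1}
    - {"x": -93, "y": 64, "z": 11, "spin": 40.6, "fingers": -1}

```text
clock: 1.85
eef_pos: [0.4194, -0.0475, 0.2201]
tool_rot: [0.933, 0.36, -0.0, -0.0]
ft_force: [0.9, -0.1, 0.1]
grip_width: 0.0852
grasp_force: 0.0
```

```bash
python3 -c "
from h import *
snap('wrist','w1'); print(ray('w1',(320,240)))
print(proj('w1',[[.449,-.0465,.048],[.421,-.142,.058]]))
go((.449,-.0465,.025))"
```

```text
(array([0.48157425, 0.00616041, 0.36256697]), array([-0.22990204, -0.20720953, -0.95091526]))
[[341.87797713 188.73137606]
 [402.57138297 291.17669956]]
xyz [ 22.5  19.4 195.2] spin 
now [ 0.4195 -0.0473  0.2203] yaw -47.84 t 1.9 w 0.0853 F [ 0.3 -0.6 -0.1]
```

View pics/w1.png

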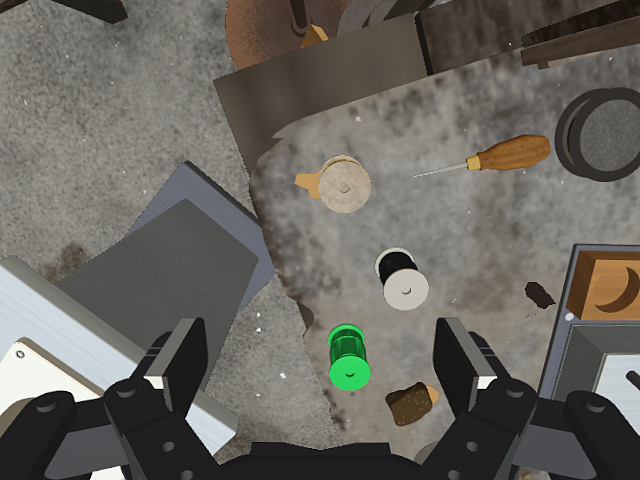

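The wide spool's top is at (344,188) and the slim's at (406,290), both within 3 px of the predictions.

```bash
python3 -c "
from h import *
w=atz('w1',(344.5,188),.048); s=atz('w1',(406,290),.058); print(w,s)
go((w[0],w[1],.15,-48.3),(w[0],w[1],.025,-48.3))"
```

```text
[ 0.45083069 -0.04764272  0.048     ] [ 0.42369277 -0.14336847  0.058     ]
xyz [23.  21.3 70.2] spin 0.5
xyz [ 23.1  21.4 195.2] spin 0.5
now [ 0.4195 -0.0473  0.2203] yaw -47.84 t 1.9 w 0.0853 F [ 0.3 -0.6 -0.1]
```

Request:
jog_arm:
  motion:
    - {"x": 12, "y": 11, "z": 50, "spin": 0.5, "fingers": -1}
    - {"x": 23, "y": 21, "z": 100, "spin": 0.5, "fingers": -1}
    - {"x": 23, "y": 21, "z": 145, "spin": 0.5, "fingers": -1}
    - {"x": 23, "y": 21, "z": 180, "spin": 0.5, "fingers": -1}
    - {"x": 23, "y": 21, "z": 197, "spin": 0.5, "fingers": -1}
    - {"x": 23, "y": 21, "z": 197, "spin": 0.5, "fingers": -1}
    - {"x": 23, "y": 21, "z": 197, "spin": 0.5, "fingers": 1}
    - {"x": 23, "y": 21, "z": 197, "spin": 0.5, "fingers": 1}

```text
clock: 2.9
eef_pos: [0.4522, -0.0479, 0.0245]
tool_rot: [0.935, 0.355, 0.001, 0.001]
ft_force: [0.1, -0.5, 0.1]
grip_width: 0.0514
grasp_force: 0.0
```

Request:
jog_arm:
  motion:
    - {"x": 0, "y": 0, "z": 0, "spin": 0, "fingers": 1}
    - {"x": 0, "y": 0, "z": 0, "spin": 0, "fingers": 1}
    - {"x": 0, "y": 0, "z": 0, "spin": 0, "fingers": 1}
    - {"x": 0, "y": 0, "z": 0, "spin": 0, "fingers": 1}

```text
clock: 3.4
eef_pos: [0.4523, -0.0481, 0.0249]
tool_rot: [0.935, 0.355, 0.001, 0.0]
ft_force: [-1.5, -0.4, 7.0]
grip_width: 0.0367
grasp_force: 59.0
```

```bash
python3 -c "
from h import *
snap('wrist','w2');i=cv2.imread('pics/w2.png');cv2.imwrite('pics/w2c.png',cv2.resize(i[150:450,170:490],None,fx=2,fy=2))
s=snap('side','s2');i=cv2.imread('pics/s2.png')
a=np.zeros((600,800,3),np.uint8);a[:,:]=0
x=cv2.resize(cv2.imread('pics/w2.png')[180:480,180:460],(400,428));a[:428,:400]=x
p=proj('s2',[.45,-.048,.03])[0].astype(int);print(p)
x=cv2.resize(i[p[1]-50:p[1]+57,p[0]-50:p[0]+50],(400,428));a[:428,400:]=x
cv2.imwrite('pics/c2.png',a[:428])
o=readout.get_obs();print(o['ft_force'],o['ft_torque'])"
```

```text
[294 346]
[-1.76262866  1.09904471  7.1795465 ] [0.11901778 0.28266991 0.00039795]
```

View pics/c2.png

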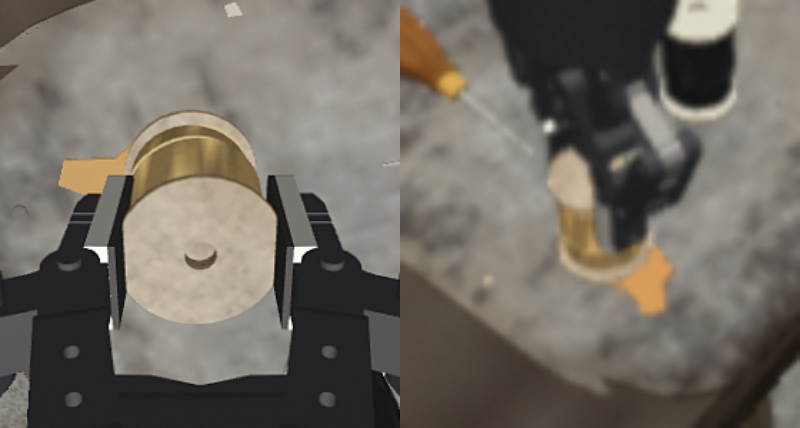

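The wide spool is held by its upper flange, upright between the pads. Next I lift it and look at the wells from close by.

```bash
python3 -c "
from h import *
print(atz('w2',(320.7,356.6),.048))
go((.452,-.048,.2,-48.3),(.542,-.373,.2,-48.3))"
```

```text
[ 0.45384838 -0.04938543  0.048     ]
xyz [   0.2    0.  -175.1] spin -0.1
xyz [-148.   303.  -174.8] spin -0.1
now [ 0.4523 -0.0481  0.0249] yaw -48.45 t 3.5 w 0.0364 F [-1.8  1.1  7.2]
```

Request:
jog_arm:
  motion:
    - {"x": 0, "y": 0, "z": -30, "spin": 0, "fingers": 1}
    - {"x": 0, "y": 0, "z": -80, "spin": 0, "fingers": 1}
    - {"x": 0, "y": 0, "z": -130, "spin": 0, "fingers": 1}
    - {"x": -15, "y": 30, "z": -165, "spin": 0, "fingers": 1}
    - {"x": -40, "y": 80, "z": -175, "spin": 0, "fingers": 1}
    - {"x": -65, "y": 130, "z": -175, "spin": 0, "fingers": 1}
    - {"x": -90, "y": 180, "z": -175, "spin": 0, "fingers": 1}
    - {"x": -115, "y": 230, "z": -175, "spin": 0, "fingers": 1}

```text
clock: 4.5
eef_pos: [0.5179, -0.2983, 0.1989]
tool_rot: [0.935, 0.355, 0.0, 0.0]
ft_force: [1.5, 0.4, 0.8]
grip_width: 0.0369
grasp_force: 60.0
```

Request:
jog_arm:
  motion:
    - {"x": -18, "y": 38, "z": 0, "spin": 0, "fingers": 1}
    - {"x": -33, "y": 73, "z": 0, "spin": 0, "fingers": 1}
    - {"x": -33, "y": 73, "z": 0, "spin": 0, "fingers": 1}
    - {"x": -33, "y": 73, "z": 0, "spin": 0, "fingers": 1}
    - {"x": -33, "y": 73, "z": 0, "spin": 0, "fingers": 1}

```text
clock: 5.12
eef_pos: [0.5412, -0.3718, 0.1988]
tool_rot: [0.935, 0.355, 0.0, -0.0]
ft_force: [-0.3, 0.6, -0.7]
grip_width: 0.0365
grasp_force: 60.0
```

```bash
python3 -c "
from h import *
snap('wrist','w3')
go((.542,-.373,.2,-48.3))"
```

```text
xyz [-0.3  1.3 -1.1] spin -0.1
now [ 0.5414 -0.3718  0.1989] yaw -48.37 t 5.175 w 0.0362 F [ 0.   0.6 -0.5]
```

View pics/w3.png

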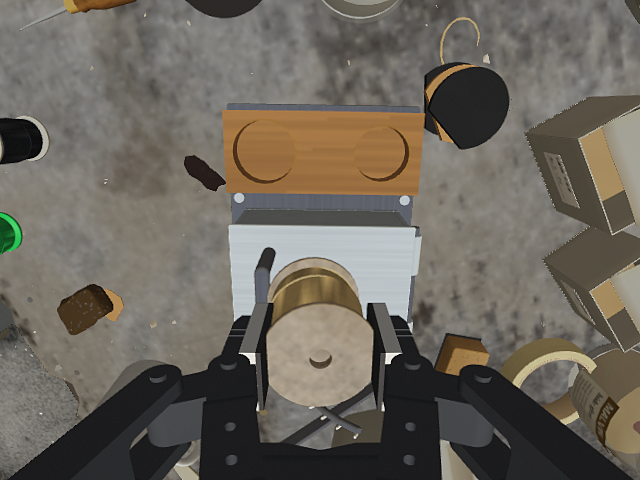

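Wells are visible: wide rim spans about x 233–296, y 120–183 (centre 264.5,151.5), narrow x 355–409, y 127–182 (centre 382,154.5). Block top corners are at (223,111), (423,107), (424,194), (227,192).

```bash
python3 -c "
from h import *
A=lambda u,v,z=.034:atz('w3',(u,v),z)
w,n=A(264.5,151.5),A(382,154.5);print(w,n,np.linalg.norm(w-n),np.degrees(np.arctan2(*(n-w)[1::-1])))
print('dia',np.linalg.norm(A(233,151)-A(296,151)),np.linalg.norm(A(355,154)-A(409,154)))
c=[A(223,111),A(423,107),A(424,194),A(227,192)];print(np.mean(c,0),[round(float(np.linalg.norm(c[i]-c[i-1])),4) for i in range(4)],np.degrees(np.arctan2(*(c[1]-c[0])[1::-1])),np.degrees(np.arctan2(*(c[2]-c[3])[1::-1])))
# held spool top centre
print('held',A(320,358,.1989+.048-.0247))
i=cv2.imread('pics/w3.png')[95:205,210:435];cv2.imwrite('pics/w3c.png',cv2.resize(i,None,fx=3.5,fy=3.5,interpolation=cv2.INTER_CUBIC))
"
```

```text
[ 0.55395831 -0.30676303  0.034     ] [ 0.61147751 -0.37482802  0.034     ] 0.08911397993002093 -49.80008065298059
dia 0.04781535732174254 0.041109775495375624
[ 0.58381091 -0.34082798  0.034     ] [0.0607, 0.1476, 0.0654, 0.1542] -47.24806701343777 -48.94832221265604
held [ 0.54240119 -0.37316679  0.2222    ]
```

View pics/w3c.png

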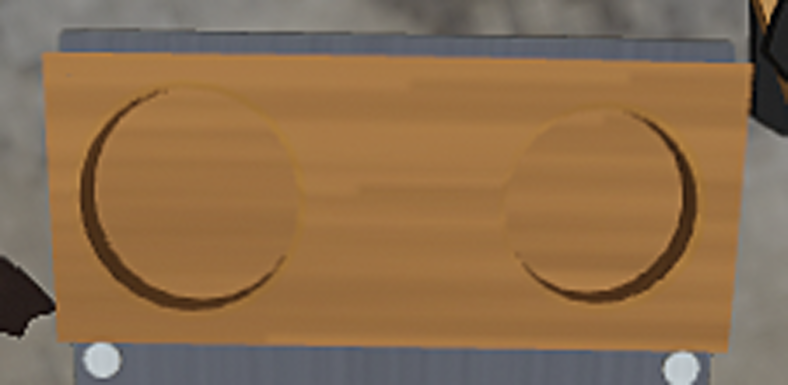

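```bash
python3 -c "
from h import *
A=lambda u,v,z=.034:atz('w3',(u,v),z)
w,n=A(264.6,151.3),A(381.4,153.6);print(w,n,np.linalg.norm(w-n),np.degrees(np.arctan2(*(n-w)[1::-1])))
c=[A(222.3,109.9),A(425.1,113.3),A(417.7,195),A(226.3,192.4)];print(np.mean(c,0),[round(float(np.linalg.norm(c[i]-c[i-1])),4) for i in range(4)],np.degrees(np.arctan2(*(c[1]-c[0])[1::-1])),np.degrees(np.arctan2(*(c[2]-c[3])[1::-1])))
t=w[:2]-[.0012,-.0014]
go((*t,.2,-48.3),(*t,.065,-48.3),(*t,.0409,-48.3))
"
```

```text
[ 0.554124   -0.30672519  0.034     ] [ 0.61165695 -0.37401766  0.034     ] 0.08853426731830359 -49.47059907276417
[ 0.58223598 -0.34086359  0.034     ] [0.0618, 0.1499, 0.0615, 0.1499] -49.271453662014146 -49.15638475371183
xyz [ 52.8 -42.   -1.1] spin -0.1
xyz [ 52.8 -42.  133.9] spin -0.1
xyz [ 52.8 -42.  158. ] spin -0.1
now [ 0.5414 -0.3718  0.1989] yaw -48.37 t 5.175 w 0.0362 F [ 0.   0.6 -0.5]
```

Request:
jog_arm:
  motion:
    - {"x": 26, "y": -21, "z": 0, "spin": 0, "fingers": 1}
    - {"x": 53, "y": -42, "z": 0, "spin": 0, "fingers": 1}
    - {"x": 53, "y": -42, "z": 45, "spin": 0, "fingers": 1}
    - {"x": 53, "y": -42, "z": 90, "spin": 0, "fingers": 1}
    - {"x": 53, "y": -42, "z": 125, "spin": 0, "fingers": 1}
    - {"x": 53, "y": -42, "z": 132, "spin": 0, "fingers": 1}
    - {"x": 53, "y": -42, "z": 132, "spin": 0, "fingers": 1}
    - {"x": 53, "y": -42, "z": 132, "spin": 0, "fingers": 1}

```text
clock: 6.18
eef_pos: [0.5546, -0.307, 0.0686]
tool_rot: [0.935, 0.355, 0.001, 0.002]
ft_force: [0.7, 0.1, 0.0]
grip_width: 0.0368
grasp_force: 60.1
```

```bash
python3 -c "
from h import *
snap('wrist','w4')
go((.5529,-.3053,.0409,-48.3))
i=cv2.imread('pics/w4.png');cv2.imwrite('pics/w4c.png',cv2.resize(i[130:430,160:480],None,fx=2,fy=2))"
```

```text
xyz [-0.1 -2.6 27.7] spin -0.1
now [ 0.5546 -0.3071  0.0686] yaw -48.44 t 6.225 w 0.0364 F [-0.1 -0.3  0.2]
```

View pics/w4c.png

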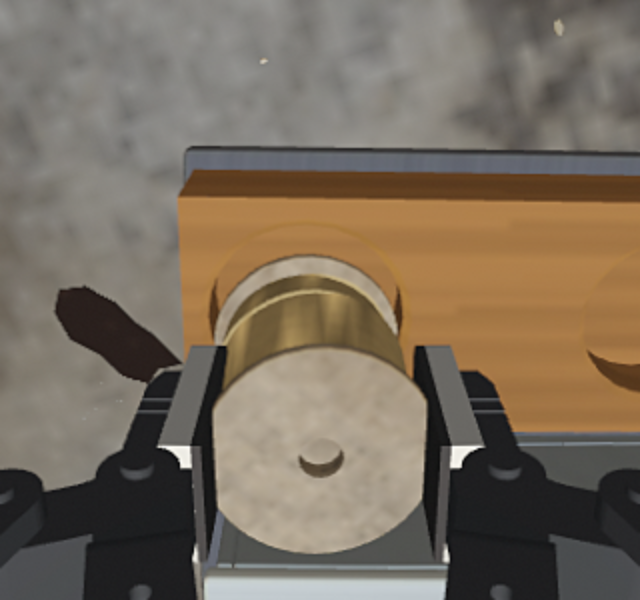

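The held spool is over the wide well. The rim spans crop x 209–403 with its far edge at y 222; the lower flange's top face spans x 216–400 with its far edge at y 255. I'll compute the offset from these.

```bash
cat >> h.py <<'E'
from scipy.optimize import least_squares
def circ(f,z,r,uL,uR,vT,g):
    a=np.linspace(0,2*np.pi,181)
    def e(c):
        q=proj(f,np.c_[c[0]+r*np.cos(a),c[1]+r*np.sin(a),0*a+z]); return [q[:,0].min()-uL,q[:,0].max()-uR,q[:,1].min()-vT]
    s=least_squares(e,g,x_scale=.01); return s.x,np.round(s.fun,1)
E
python3 -c "
from h import *
X=lambda u:160+u/2; Y=lambda v:130+v/2
w=circ('w4',.034,.024,X(209),X(403),Y(222),[.554,-.307]); f=circ('w4',.0522,.021,X(216),X(400),Y(255),[.554,-.307]); print(w,f)
t=circ('w4',.1167-.0248,.021,X(213.5),X(427.5),Y(347),[.554,-.307]); print(t)
d=w[0]-f[0]; o=readout.get_obs()['eef_pos']; print(d)
go((*(o[:2]+d),.0409,-48.8))"
```

```text
(array([ 0.55366092, -0.30597451]), array([-0.8,  0.8,  0.1])) (array([ 0.55525729, -0.30545639]), array([-1.5,  1.5,  0.1]))
(array([ 0.55567507, -0.30853172]), array([-6.4,  6.5,  0.7]))
[-0.00159637 -0.00051812]
xyz [-1.6 -0.8 27.7] spin 0.4
now [ 0.5546 -0.3071  0.0686] yaw -48.44 t 6.225 w 0.0364 F [-0.1 -0.3  0.2]
```

Request:
jog_arm:
  motion:
    - {"x": -1, "y": -1.5, "z": 0, "spin": 0, "fingers": 1}
    - {"x": -1, "y": -1.5, "z": 5, "spin": 0, "fingers": 1}
    - {"x": -1, "y": -1.5, "z": 10, "spin": 0, "fingers": 1}
    - {"x": -1, "y": -1.5, "z": 14, "spin": 0, "fingers": 1}
    - {"x": -1, "y": -1.5, "z": 18, "spin": 0, "fingers": 1}
    - {"x": -1, "y": -1.5, "z": 18, "spin": 0, "fingers": 1}

```text
clock: 6.98
eef_pos: [0.5511, -0.3057, 0.0476]
tool_rot: [0.935, 0.355, -0.0, -0.0]
ft_force: [-0.0, -0.4, -0.3]
grip_width: 0.0368
grasp_force: 60.1
```

Request:
jog_arm:
  motion:
    - {"x": 0, "y": 0, "z": 3, "spin": 0, "fingers": 1}
    - {"x": 0, "y": 0, "z": 5, "spin": 0, "fingers": 1}
    - {"x": 0, "y": 0, "z": 6, "spin": 0, "fingers": 1}
    - {"x": 0, "y": 0, "z": 7, "spin": 0, "fingers": 1}
    - {"x": 0, "y": 0, "z": 7, "spin": 0, "fingers": 1}

```text
clock: 7.6
eef_pos: [0.5514, -0.306, 0.0414]
tool_rot: [0.935, 0.355, 0.0, 0.0]
ft_force: [-0.1, -0.5, 0.2]
grip_width: 0.0368
grasp_force: 60.1
```

Request:
jog_arm:
  motion:
    - {"x": 0, "y": 0, "z": 1.5, "spin": 0, "fingers": 1}
    - {"x": 0, "y": 0, "z": 1.5, "spin": 0, "fingers": 1}
    - {"x": 0, "y": 0, "z": 1.5, "spin": 0, "fingers": -0.35}
    - {"x": 0, "y": 0, "z": 1.5, "spin": 0, "fingers": -0.35}
    - {"x": 0, "y": 0, "z": 1.5, "spin": 0, "fingers": -0.35}
    - {"x": 0, "y": 0, "z": 1.5, "spin": 0, "fingers": -0.35}

```text
clock: 8.35
eef_pos: [0.5514, -0.3059, 0.0396]
tool_rot: [0.935, 0.355, -0.0, -0.0]
ft_force: [0.1, 0.2, 0.9]
grip_width: 0.0575
grasp_force: 0.0
```

Request:
jog_arm:
  motion:
    - {"x": 0, "y": 0, "z": -10, "spin": 0, "fingers": -0.35}
    - {"x": 0, "y": 0, "z": -30, "spin": 0, "fingers": -0.35}
    - {"x": 0, "y": 0, "z": -75, "spin": 0, "fingers": -0.6}
    - {"x": 0, "y": 0, "z": -120, "spin": 0, "fingers": -1}
    - {"x": 0, "y": 0, "z": -160, "spin": 0, "fingers": -1}
    - {"x": 0, "y": 0, "z": -160, "spin": 0, "fingers": -1}
    - {"x": 0, "y": 0, "z": -160, "spin": 0, "fingers": -1}

```text
clock: 9.22
eef_pos: [0.5512, -0.3059, 0.1999]
tool_rot: [0.935, 0.355, 0.0, 0.0]
ft_force: [-0.4, -0.5, -0.6]
grip_width: 0.0855
grasp_force: 0.0
```

```bash
python3 -c "
from h import *
snap('wrist','w5'); i=cv2.imread('pics/w5.png'); cv2.imwrite('pics/w5c.png',cv2.resize(i[100:400,160:480],None,fx=2,fy=2))
p=(.4222,-.1425)
go((*p,.2,-49.2),(*p,.12,-49.2),(*p,.034,-49.2))"
```

```text
xyz [  11.9 -207.4   -0.8] spin 0.8
xyz [  12.  -207.2   79.2] spin 0.8
xyz [  12.  -207.1  165.2] spin 0.8
now [ 0.5508 -0.3056  0.1989] yaw -48.45 t 9.275 w 0.085 F [-0.3 -0.1 -0.4]
```

View pics/w5c.png

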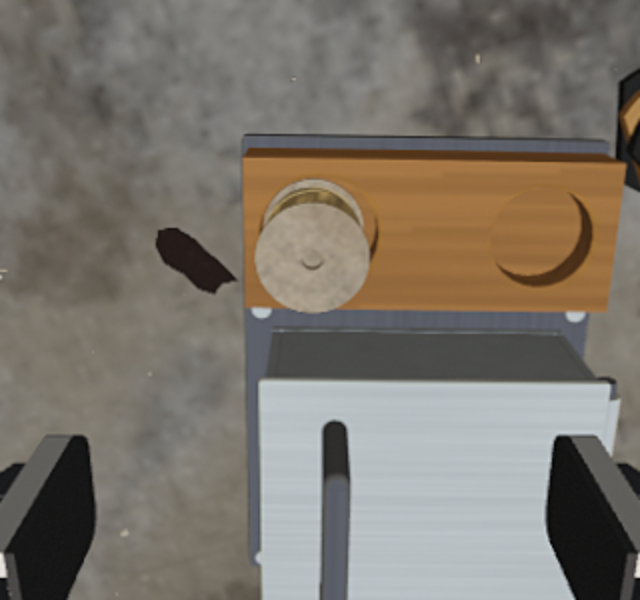

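The wide spool stands in its well, top flange at crop x 255–370, y 203–312, sitting towards the front; the narrow well spans x 490–592. I'll use these to check the offset.

```bash
python3 -c "
from h import *
X=lambda u:160+u/2; Y=lambda v:100+v/2
print('top flange',circ('w5',.064,.021,X(255),X(370),Y(203),[.554,-.307]))
print('low flange top',circ('w5',.024,.021,X(261),X(364),Y(179),[.554,-.307]))
print('narrow',circ('w5',.034,.021,X(489),X(592),Y(186),[.61,-.374]))
A=lambda u,v:atz('w5',(X(u),Y(v)),.034)
c=[A(244,156),A(625,163),A(607,311),A(246,308)];m=np.mean(c,0);print(m,[round(float(np.linalg.norm(c[i]-c[i-1])),4) for i in range(4)],np.degrees(np.arctan2(*(c[1]-c[0])[1::-1])))
"
```

```text
top flange (array([ 0.55022806, -0.30563909]), array([-0.1,  0.1,  0. ]))
low flange top (array([ 0.55077021, -0.3047171 ]), array([ 0.2, -0.2, -0. ]))
narrow (array([ 0.61100076, -0.37368136]), array([-0.3,  0.3,  0. ]))
[ 0.58222825 -0.3406254   0.034     ] [0.0626, 0.1488, 0.0617, 0.1495] -49.32638399046206
```

Request:
jog_arm:
  motion:
    - {"x": 3, "y": -50, "z": 0, "spin": 0.8, "fingers": -1}
    - {"x": 6, "y": -105, "z": 0, "spin": 0.8, "fingers": -1}
    - {"x": 9, "y": -160, "z": 0, "spin": 0.8, "fingers": -1}
    - {"x": 12, "y": -207, "z": 0, "spin": 0.8, "fingers": -1}
    - {"x": 12, "y": -207, "z": 40, "spin": 0.8, "fingers": -1}
    - {"x": 12, "y": -207, "z": 80, "spin": 0.8, "fingers": -1}
    - {"x": 12, "y": -207, "z": 80, "spin": 0.8, "fingers": -1}
    - {"x": 12, "y": -207, "z": 80, "spin": 0.8, "fingers": -1}

```text
clock: 10.28
eef_pos: [0.4233, -0.1432, 0.1202]
tool_rot: [0.937, 0.348, -0.0, -0.0]
ft_force: [-0.5, -0.7, 1.1]
grip_width: 0.0854
grasp_force: 0.0
```

Request:
jog_arm:
  motion:
    - {"x": 0, "y": 0, "z": 30, "spin": 0, "fingers": -1}
    - {"x": 0, "y": 0, "z": 60, "spin": 0, "fingers": -1}
    - {"x": 0, "y": 0, "z": 80, "spin": 0, "fingers": -1}
    - {"x": 0, "y": 0, "z": 86, "spin": 0, "fingers": -1}
    - {"x": 0, "y": 0, "z": 86, "spin": 0, "fingers": -1}
    - {"x": 0, "y": 0, "z": 86, "spin": 0, "fingers": -1}
    - {"x": 0, "y": 0, "z": 86, "spin": 0, "fingers": 1}
    - {"x": 0, "y": 0, "z": 86, "spin": 0, "fingers": 1}

```text
clock: 11.28
eef_pos: [0.4234, -0.1432, 0.0343]
tool_rot: [0.937, 0.348, 0.0, 0.0]
ft_force: [0.5, 0.4, 0.2]
grip_width: 0.0517
grasp_force: 0.0
```

Request:
jog_arm:
  motion:
    - {"x": 0, "y": 0, "z": 0, "spin": 0, "fingers": 1}
    - {"x": 0, "y": 0, "z": 0, "spin": 0, "fingers": 1}
    - {"x": 0, "y": 0, "z": 0, "spin": 0, "fingers": 1}
    - {"x": 0, "y": 0, "z": 0, "spin": 0, "fingers": 1}
    - {"x": 0, "y": 0, "z": 0, "spin": 0, "fingers": 1}

```text
clock: 11.9
eef_pos: [0.4234, -0.1431, 0.0345]
tool_rot: [0.937, 0.348, 0.0, 0.0]
ft_force: [0.0, -0.0, 5.7]
grip_width: 0.0332
grasp_force: 59.0
```

```bash
python3 -c "
from h import *
c=snap('wrist','w6'); g=c['pixels'].astype(int)
# pale flange: bright, low saturation blob near centre
m=((g.min(2)>150)).astype(np.uint8); m[:,:200]=0;m[:,440:]=0;m[:200]=0
n,l,s,ce=cv2.connectedComponentsWithStats(m)
for k in range(1,n):
  if s[k,4]>200: print(s[k],ce[k].round(1))
print(proj('w6',[[.4233,-.1432,.058]]))
go((.4233,-.1432,.2,-49.2),(.6117,-.3743,.2,-49.2))"
```

```text
[278 255  78  40 586] [316.8 267. ]
[ 272  310   96   91 7164] [319.8 354.9]
[[315.0105314  358.53056274]]
xyz [-1.000e-01  1.000e-01 -1.655e+02] spin -0.0
xyz [  -8.2  298.2 -165.4] spin -0.0
now [ 0.4234 -0.1431  0.0345] yaw -49.24 t 11.95 w 0.0336 F [-1.9  0.8  5.2]
```

```bash
python3 -c "
from h import *
print(circ('w6',.008,.0185,278,356,255,[.423,-.143]))
print(circ('w6',.058,.0185,272,368,310,[.423,-.143]))
"
```

```text
(array([ 0.42486008, -0.14238803]), array([-0.7,  0.7,  0. ]))
(array([ 0.42470037, -0.14429921]), array([-5. ,  5. ,  0.5]))
```

Request:
jog_arm:
  motion:
    - {"x": 0, "y": 0, "z": -30, "spin": 0, "fingers": 1}
    - {"x": 0, "y": 0, "z": -80, "spin": 0, "fingers": 1}
    - {"x": 0, "y": 0, "z": -130, "spin": 0, "fingers": 1}
    - {"x": 0, "y": 30, "z": -160, "spin": 0, "fingers": 1}
    - {"x": -2, "y": 80, "z": -166, "spin": 0, "fingers": 1}
    - {"x": -4, "y": 130, "z": -166, "spin": 0, "fingers": 1}
    - {"x": -6, "y": 180, "z": -166, "spin": 0, "fingers": 1}
    - {"x": -8, "y": 230, "z": -166, "spin": 0, "fingers": 1}

```text
clock: 12.95
eef_pos: [0.5679, -0.3237, 0.1995]
tool_rot: [0.937, 0.348, -0.0, -0.0]
ft_force: [0.4, -0.5, 0.1]
grip_width: 0.0332
grasp_force: 59.6
```

Request:
jog_arm:
  motion:
    - {"x": 0, "y": 40, "z": 0, "spin": 0, "fingers": 1}
    - {"x": 0, "y": 66, "z": 0, "spin": 0, "fingers": 1}
    - {"x": 0, "y": 66, "z": 50, "spin": 0, "fingers": 1}
    - {"x": 0, "y": 66, "z": 90, "spin": 0, "fingers": 1}
    - {"x": 0, "y": 66, "z": 110, "spin": 0, "fingers": 1}
    - {"x": 0, "y": 66, "z": 118, "spin": 0, "fingers": 1}
    - {"x": 0, "y": 66, "z": 118, "spin": 0, "fingers": 1}
    - {"x": 0, "y": 66, "z": 118, "spin": 0, "fingers": 1}

```text
clock: 13.95
eef_pos: [0.6111, -0.373, 0.0835]
tool_rot: [0.937, 0.348, 0.001, 0.001]
ft_force: [-0.3, 0.6, -0.9]
grip_width: 0.0331
grasp_force: 59.7
```

Request:
jog_arm:
  motion:
    - {"x": 0, "y": 0, "z": 0, "spin": 0, "fingers": 1}
    - {"x": 0, "y": 0, "z": 0, "spin": 0, "fingers": 1}
    - {"x": 0, "y": 0, "z": 0, "spin": 0, "fingers": 1}
    - {"x": 0, "y": 0, "z": 0, "spin": 0, "fingers": 1}

```text
clock: 14.45
eef_pos: [0.6103, -0.3725, 0.0819]
tool_rot: [0.937, 0.348, 0.0, 0.0]
ft_force: [-0.4, 0.0, -0.0]
grip_width: 0.0332
grasp_force: 59.7
```

```bash
python3 -c "
from h import *
c=snap('wrist','w7'); g=c['pixels'].astype(int)
m=((g.min(2)>150)).astype(np.uint8); m[:,:200]=0;m[:,440:]=0;m[:200]=0
n,l,s,ce=cv2.connectedComponentsWithStats(m)
for k in range(1,n):
  if s[k,4]>200: print(s[k],ce[k].round(1))
go((.6115,-.3752,.06,-49.2))"
```

```text
[278 254  79  42 670] [316.2 267.3]
[  261   309   118   141 12337] [319.4 382.5]
xyz [-0.8  2.8 21.8] spin -0.0
now [ 0.6103 -0.3725  0.0818] yaw -49.25 t 14.5 w 0.0334 F [-0.6  0.  -0.8]
```

```bash
python3 -c "
from h import *
f=circ('w7',.0554,.0185,278,357,254,[.61,-.373]); print(f)
d=np.array([.6114,-.3740])-f[0]; o=readout.get_obs()['eef_pos']
go((*(o[:2]+d),.06,-49.2))"
```

```text
(array([ 0.61221552, -0.37169037]), array([-0.3,  0.3,  0. ]))
xyz [-2.1  1.2 21.8] spin -0.0
now [ 0.6103 -0.3725  0.0818] yaw -49.25 t 14.5 w 0.0334 F [-0.6  0.  -0.8]
```

Request:
jog_arm:
  motion:
    - {"x": -1.3, "y": 1.8, "z": 0, "spin": 0, "fingers": 1}
    - {"x": -1.3, "y": 1.8, "z": 5, "spin": 0, "fingers": 1}
    - {"x": -1.3, "y": 1.8, "z": 9, "spin": 0, "fingers": 1}
    - {"x": -1.3, "y": 1.8, "z": 12, "spin": 0, "fingers": 1}
    - {"x": -1.3, "y": 1.8, "z": 15, "spin": 0, "fingers": 1}
    - {"x": -1.3, "y": 1.8, "z": 18, "spin": 0, "fingers": 1}
    - {"x": -1.3, "y": 1.8, "z": 20, "spin": 0, "fingers": 1}
    - {"x": -1.3, "y": 1.8, "z": 20, "spin": 0, "fingers": 1}

```text
clock: 15.5
eef_pos: [0.6103, -0.3747, 0.0616]
tool_rot: [0.937, 0.348, -0.0, -0.0]
ft_force: [1.0, 0.4, 0.1]
grip_width: 0.033
grasp_force: 59.7
```

Inside the well with no contact force, so I lower it to the floor and let go.

Request:
jog_arm:
  motion:
    - {"x": 0, "y": 0, "z": 3, "spin": 0, "fingers": 1}
    - {"x": 0, "y": 0, "z": 6, "spin": 0, "fingers": 1}
    - {"x": 0, "y": 0, "z": 9, "spin": 0, "fingers": 1}
    - {"x": 0, "y": 0, "z": 11, "spin": 0, "fingers": 1}
    - {"x": 0, "y": 0, "z": 12, "spin": 0, "fingers": 1}
    - {"x": 0, "y": 0, "z": 12, "spin": 0, "fingers": 1}

```text
clock: 16.25
eef_pos: [0.6105, -0.3747, 0.0506]
tool_rot: [0.937, 0.348, 0.0, 0.0]
ft_force: [-1.0, 2.2, 5.5]
grip_width: 0.0333
grasp_force: 59.9
```

Request:
jog_arm:
  motion:
    - {"x": 0, "y": 0, "z": 0, "spin": 0, "fingers": -0.3}
    - {"x": 0, "y": 0, "z": 0, "spin": 0, "fingers": -0.3}
    - {"x": 0, "y": 0, "z": 0, "spin": 0, "fingers": -0.3}
    - {"x": 0, "y": 0, "z": 0, "spin": 0, "fingers": -0.3}
    - {"x": 0, "y": 0, "z": -10, "spin": 0, "fingers": -0.3}
    - {"x": 0, "y": 0, "z": -40, "spin": 0, "fingers": -0.3}
    - {"x": 0, "y": 0, "z": -90, "spin": 0, "fingers": -0.3}
    - {"x": 0, "y": 0, "z": -140, "spin": 0, "fingers": -0.3}

```text
clock: 17.25
eef_pos: [0.6103, -0.3747, 0.1919]
tool_rot: [0.937, 0.348, 0.0, 0.0]
ft_force: [0.6, -0.7, -0.6]
grip_width: 0.0555
grasp_force: 0.0
```

Request:
jog_arm:
  motion:
    - {"x": 0, "y": 0, "z": -10, "spin": 0, "fingers": -0.3}
    - {"x": 0, "y": 0, "z": -10, "spin": 0, "fingers": -0.3}
    - {"x": 0, "y": 0, "z": -10, "spin": 0, "fingers": -0.3}
    - {"x": 0, "y": 0, "z": -10, "spin": 0, "fingers": -0.3}

```text
clock: 17.75
eef_pos: [0.6096, -0.3742, 0.1974]
tool_rot: [0.937, 0.348, -0.001, -0.002]
ft_force: [-0.7, 0.8, -0.0]
grip_width: 0.0557
grasp_force: 0.0
```

```bash
python3 -c "
from h import *
c=snap('wrist','w8'); t=snap('top','t8'); s=snap('side','s8')
g=c['pixels'].astype(int)
m=((g.min(2)>140)).astype(np.uint8)
n,l,st,ce=cv2.connectedComponentsWithStats(m)
q=proj('w8',[[.6114,-.374,.074],[.6114,-.374,.024],[.5541,-.3067,.064]]); print(q)
for k in range(1,n):
  if st[k,4]>150 and np.min(np.hypot(*(q-ce[k]).T))<60:
    print(st[k],ce[k].round(1))
go()"
```

```text
[[319.47659641 231.81664669]
 [319.7621318  213.97556435]
 [197.47052758 227.02504065]]
[298 192  46  22 180] [321.3 199.3]
[166 205  43  55 550] [183.1 233. ]
[ 293  207   55   52 2173] [319.9 232.4]
[175 230  26  13 164] [186.4 236.2]
now [ 0.6101 -0.3745  0.1985] yaw -49.25 t 17.9 w 0.0556 F [-0.4  0.3  0.5]
```

```bash
python3 -c "
from h import *
print(circ('w8',.074,.0185,293,347.5,207,[.611,-.374]))
print(circ('w8',.024,.0185,298,344,192,[.611,-.374]))
# free-height fit of the top flange from its diameter
for z in (.07,.074,.078): print(z,circ('w8',z,.0185,293,347.5,207,[.611,-.374])[1])
# pointer prediction vs feeder pose
p=np.array([.58223-.066*np.sin(np.radians(49.2)), -.34075-.066*np.cos(np.radians(49.2)), -np.radians(49.2)])
c,s=np.cos(p[2]),np.sin(p[2]); W=lambda q: np.array([p[0]+c*q[0]-s*q[1],p[1]+s*q[0]+c*q[1],q[2]])
print('origin',p,'handle via w3/w5 centre; hinge x unknown')
# handle position from first top+side
print(np.array([[c,s],[-s,c]])@(np.array([.4753,-.3783])-p[:2]))
"
```

```text
(array([ 0.61114589, -0.37492414]), array([ 0.7, -0.7, -0. ]))
(array([ 0.61178765, -0.37499323]), array([ 0.3, -0.3, -0. ]))
0.07 [ 1.1 -1.1 -0. ]
0.074 [ 0.7 -0.7 -0. ]
0.078 [ 0.3 -0.3 -0. ]
origin [ 0.53226833 -0.38387576 -0.85870199] handle via w3/w5 centre; hinge x unknown
[-0.0414451  -0.03948142]
```

Both spools are seated and upright. Now the pointer angle: I score its projected line in the clean side and top pictures over the candidate angles.

```bash
cat > ptr.py <<'E'
from h import *
p=np.array([.53227,-.38388,-np.radians(49.2)]); c,s=np.cos(p[2]),np.sin(p[2]); HX=.065
def W(q): q=np.atleast_2d(q); return np.c_[p[0]+c*q[:,0]-s*q[:,1],p[1]+s*q[:,0]+c*q[:,1],q[:,2]]
def line(f,th,r0=.03,r1=.155,n=60):
    r=np.linspace(r0,r1,n); return proj(f,W(np.c_[HX-r*np.cos(th),0*r-.104,.064+r*np.sin(th)]))
def samp(g,q): return cv2.remap(g,q[:,:1].astype(np.float32),q[:,1:].astype(np.float32),cv2.INTER_LINEAR).ravel()
E
python3 - <<'E'
from ptr import *
for f in('side0','top0'):
    g=cv2.imread(f'pics/{f}.png',0).astype(np.float32)
    for th in(.4,.6,.8): print(f,th,line(f,th)[[0,-1]].round(1).tolist())
    for du in ((-2,0,2) if f=='side0' else (-1,0,1)):
        sc=[]
        for th in np.arange(.36,.86,.02):
            q=line(f,th,.05 if f=='side0' else .03)+[0,du]; d=q[-1]-q[0]; n=np.array([-d[1],d[0]])/np.hypot(*d)
            sc.append(samp(g,q).mean()-.5*(samp(g,q+4*n)+samp(g,q-4*n)).mean())
        print(f,du,np.round(sc).astype(int).tolist())
E
```

```text
side0 0.4 [[315.8, 192.2], [343.3, 196.6]]
side0 0.6 [[315.1, 189.9], [339.8, 183.0]]
side0 0.8 [[314.3, 187.6], [334.9, 169.8]]
side0 -2 [-5, -1, 2, 1, 1, 2, 2, 2, 2, 3, 1, -1, 1, 6, 11, 10, -12, -35, -49, -35, -2, 23, 27, 17, 9]
side0 0 [-13, -13, -9, -4, 0, 2, 0, -1, -1, -2, -1, 2, 6, 8, 12, 16, 19, 5, -26, -49, -49, -24, 5, 21, 20]
side0 2 [0, -7, -12, -12, -11, -9, -3, 0, 1, -3, -4, -5, -5, -2, 4, 12, 21, 28, 24, -2, -36, -52, -38, -12, 8]
top0 0.4 [[396.0, 229.5], [355.3, 266.0]]
top0 0.6 [[397.4, 228.1], [362.5, 259.5]]
top0 0.8 [[399.2, 226.5], [372.0, 250.9]]
top0 -1 [-34, -35, -35, -35, -35, -35, -35, -35, -35, -35, -35, -35, -34, -34, -34, -33, -33, -32, -32, -32, -31, -30, -30, -29, -30]
top0 0 [-21, -22, -23, -23, -23, -23, -23, -23, -23, -23, -23, -24, -23, -23, -23, -23, -23, -23, -22, -22, -22, -21, -21, -21, -21]
top0 1 [-10, -12, -13, -14, -14, -15, -15, -15, -15, -15, -15, -15, -15, -15, -15, -16, -16, -16, -16, -16, -16, -16, -16, -16, -16]
```

```bash
python3 - <<'E'
from ptr import *
for y in(-.115,):
    t=W([-.01,y,.225])[0]; print(t); go((*t,-49.2))
E
```

```text
[ 0.43868136 -0.45145342  0.225     ]
xyz [-180.1  -53.7  -26.3] spin -0.1
now [ 0.6101 -0.3745  0.1985] yaw -49.25 t 17.9 w 0.0556 F [-0.4  0.3  0.5]
```

Request:
jog_arm:
  motion:
    - {"x": 0, "y": 0, "z": -26, "spin": 0, "fingers": -0.6}
    - {"x": -45, "y": -13, "z": -26, "spin": 0, "fingers": -1}
    - {"x": -90, "y": -27, "z": -26, "spin": 0, "fingers": -1}
    - {"x": -135, "y": -40, "z": -26, "spin": 0, "fingers": -1}
    - {"x": -165, "y": -50, "z": -26, "spin": 0, "fingers": -1}
    - {"x": -180, "y": -54, "z": -26, "spin": 0, "fingers": -1}
    - {"x": -180, "y": -54, "z": -26, "spin": 0, "fingers": -1}
    - {"x": -180, "y": -54, "z": -26, "spin": 0, "fingers": -1}

```text
clock: 18.9
eef_pos: [0.44, -0.4509, 0.2256]
tool_rot: [0.937, 0.349, 0.0, -0.0]
ft_force: [-0.2, -0.6, 0.5]
grip_width: 0.0858
grasp_force: 0.0
```

Request:
jog_arm:
  motion:
    - {"x": 0, "y": 0, "z": 0, "spin": 0, "fingers": -1}
    - {"x": 0, "y": 0, "z": 0, "spin": 0, "fingers": -1}
    - {"x": 0, "y": 0, "z": 0, "spin": 0, "fingers": -1}

```text
clock: 19.27
eef_pos: [0.4393, -0.451, 0.2257]
tool_rot: [0.937, 0.349, -0.0, -0.0]
ft_force: [-0.1, -0.9, 0.9]
grip_width: 0.0852
grasp_force: 0.0
```

```bash
python3 - <<'E'
from ptr import *
f='w9'; c=snap('wrist',f); g=cv2.cvtColor(c['pixels'],cv2.COLOR_RGB2GRAY).astype(np.float32)
go()
for th in(.4,.6,.8): print(th,line(f,th)[[0,-1]].round(1).tolist())
# line segments near
d=cv2.createLineSegmentDetector().detect(g.astype(np.uint8))[0].reshape(-1,4)
a,b=line(f,.6)[[0,-1]]; lo=np.minimum(a,b)-45; hi=np.maximum(a,b)+45
for q in d:
    L=np.hypot(q[2]-q[0],q[3]-q[1]); m=((q[:2]+q[2:])/2)
    if L>30 and (m>lo).all() and (m<hi).all(): print(q.round(1).tolist(),round(float(L)))
h=W([-.04,-.038,.107]); print('handle',h,proj(f,W([[-.04,-.002,.107],[-.04,-.074,.107]])))
E
```

```text
now [ 0.4392 -0.4511  0.2257] yaw -49.22 t 19.325 w 0.0859 F [-0.8 -0.2 -0.4]
0.4 [[380.3, 210.7], [211.0, 229.0]]
0.6 [[385.2, 212.4], [224.4, 242.4]]
0.8 [[391.5, 214.0], [252.4, 256.8]]
[262.6000061035156, 243.8000030517578, 334.3999938964844, 224.5] 74
[243.10000610351562, 196.5, 399.3999938964844, 196.8000030517578] 156
[355.79998779296875, 218.89999389648438, 410.5, 205.0] 56
[312.79998779296875, 205.5, 355.0, 218.8000030517578] 44
[355.20001220703125, 292.79998779296875, 435.6000061035156, 273.1000061035156] 83
[400.3999938964844, 213.39999389648438, 365.5, 221.39999389648438] 36
[347.29998779296875, 227.5, 283.0, 243.89999389648438] 66
[408.1000061035156, 203.3000030517578, 315.6000061035156, 202.5] 92
[354.29998779296875, 220.89999389648438, 322.8999938964844, 212.60000610351562] 32
handle [[ 0.47736736 -0.37843018  0.107     ]] [[267.38707689  59.56593706]
 [271.32512152 177.58056216]]
```

```bash
python3 - <<'E'
from ptr import *
g=cv2.imread('pics/w9.png',0).astype(np.float32)
u=np.arange(225,300,3.); 
for off in (0,1.8,3.5):
    q=np.c_[u,224.5+off*1.9-(u-334)*.261]; print(off,samp(g,q).astype(int).tolist())
# free fit: mid-line of the two edges
A=np.array([[262.6,243.8],[334.4,224.5],[355.8,218.9],[410.5,205.]]);B=np.array([[283,243.9],[347.3,227.5],[400.4,213.4]])
pa=np.polyfit(A[:,0],A[:,1],1);pb=np.polyfit(B[:,0],B[:,1],1);print(pa,pb)
pm=(pa+pb)/2
import ptr
for HXv in(.06,.065,.07):
    ptr.HX=HXv
    e=lambda x:[np.polyfit(*(line('w9',x[0],.03,.13)+[0,x[1]]).T,1)[0]-pm[0], 0.01*(np.polyval(np.polyfit(*(line('w9',x[0],.03,.13)+[0,x[1]]).T,1),334)-np.polyval(pm,334))]
    r=least_squares(e,[.7,0]); print(HXv,r.x, line('w9',r.x[0],.03,.157)[-1])
# side camera
ptr.HX=.065
S=lambda u,v:(190+u/2.8,170+v/2.8)
o=np.array([S(133,160),S(195,135),S(283,230),S(207,256)]); m=proj('side0',W([[.075,.097,.034],[.075,.035,.034],[-.075,.035,.034],[-.075,.097,.034]])); print('side bias',(o-m).round(1).tolist())
d=cv2.createLineSegmentDetector().detect(cv2.imread('pics/side0.png',0))[0].reshape(-1,4)
for q in d:
    mm=(q[:2]+q[2:])/2
    if np.hypot(*(mm-[325,182]))<14 and np.hypot(*(q[2:]-q[:2]))>8: print(q.round(1),'slope',round(float((q[3]-q[1])/(q[2]-q[0])),3))
for th in(.65,.7,.75,.8):
    q=line('side0',th,.03,.157); print(th,q[[0,-1]].round(1).tolist(),((q[-1]-q[0])[1]/(q[-1]-q[0])[0]).round(3))
E
```

```text
0 [95, 91, 88, 98, 88, 83, 81, 83, 84, 85, 83, 86, 84, 81, 90, 101, 93, 90, 95, 106, 101, 96, 105, 113, 97]
1.8 [96, 88, 89, 87, 83, 75, 75, 41, 37, 40, 39, 39, 38, 39, 40, 40, 40, 58, 51, 41, 41, 43, 42, 41, 41]
3.5 [92, 88, 84, 86, 90, 77, 81, 90, 86, 86, 87, 88, 87, 87, 87, 86, 86, 86, 80, 88, 89, 89, 86, 85, 86]
[-2.62673679e-01  3.12575757e+02] [-2.59630918e-01  3.17467196e+02]
0.06 [0.74214545 1.55192624] [230.03213376 253.44222057]
0.065 [ 0.73530081 -0.1264705 ] [238.35854109 252.93887093]
0.07 [ 0.72852895 -1.80343972] [246.66278082 252.44023591]
side bias [[1.3, 2.7], [0.1, 1.9], [1.4, 3.1], [-0.7, 2.6]]
[344.8 170.5 324.5 182.5] slope -0.591
[324.6 178.5 334.4 171.9] slope -0.666
[309.  188.5 319.9 182.9] slope -0.511
0.65 [[314.9, 189.3], [339.1, 179.5]] -0.405
0.7 [[314.7, 188.7], [337.9, 176.1]] -0.544
0.75 [[314.5, 188.1], [336.6, 172.7]] -0.696
0.8 [[314.3, 187.6], [335.2, 169.4]] -0.864
```

The pointer fits at about 0.735 rad in the near wrist view, and the side-view slope agrees. Next I locate the handle bar in the same wrist picture.

```bash
python3 - <<'E'
from ptr import *
g=cv2.imread('pics/w9.png',0)
for v in(80,110,140,170): print(v,g[v,240:300:2].tolist())
t=W([-.04,-.038,.16])[0]; go((*t,-49.2)); t[2]=.091; go((*t,-49.2))
E
```

```text
80 [182, 181, 182, 181, 182, 182, 182, 182, 181, 181, 183, 164, 82, 87, 85, 87, 89, 90, 89, 66, 189, 182, 182, 182, 182, 181, 181, 182, 181, 181]
110 [177, 177, 177, 177, 177, 176, 177, 177, 177, 177, 177, 181, 50, 90, 87, 85, 89, 91, 90, 74, 162, 178, 178, 177, 177, 177, 178, 177, 177, 177]
140 [193, 180, 180, 180, 180, 179, 180, 180, 180, 180, 180, 180, 177, 78, 89, 85, 88, 90, 90, 86, 112, 184, 182, 181, 181, 181, 181, 182, 181, 181]
170 [110, 185, 179, 179, 179, 179, 179, 179, 179, 179, 179, 179, 185, 102, 89, 86, 85, 89, 91, 91, 77, 38, 31, 155, 182, 181, 181, 181, 181, 181]
xyz [ 76.4 -30.1  65.7] spin -0.0
now [ 0.4392 -0.4511  0.2257] yaw -49.22 t 19.325 w 0.0859 F [-0.8 -0.2 -0.4]
xyz [ 76.4 -30.  134.7] spin -0.0
now [ 0.4392 -0.4511  0.2257] yaw -49.22 t 19.325 w 0.0859 F [-0.8 -0.2 -0.4]
```

Request:
jog_arm:
  motion:
    - {"x": 38, "y": -14, "z": 20, "spin": 0, "fingers": -1}
    - {"x": 76, "y": -28.5, "z": 50, "spin": 0, "fingers": -1}
    - {"x": 76, "y": -28.5, "z": 90, "spin": 0, "fingers": -0.6}
    - {"x": 76, "y": -28.5, "z": 120, "spin": 0, "fingers": -0.3}
    - {"x": 76, "y": -28.5, "z": 135, "spin": 0, "fingers": 0}
    - {"x": 76, "y": -28.5, "z": 135, "spin": 0, "fingers": 0}
    - {"x": 76, "y": -28.5, "z": 135, "spin": 0, "fingers": 0}
    - {"x": 76, "y": -28.5, "z": 135, "spin": 0, "fingers": 0}

```text
clock: 20.32
eef_pos: [0.4786, -0.381, 0.0925]
tool_rot: [0.937, 0.348, 0.001, 0.001]
ft_force: [-0.0, 0.1, 1.1]
grip_width: 0.0427
grasp_force: 0.0
```

```bash
python3 - <<'E'
from ptr import *
f='w10';snap('wrist',f); g=cv2.imread('pics/w10.png',0)
q=proj(f,W([[-.0386,-.002,.107],[-.0386,-.038,.107],[-.0386,-.074,.107]])).round(1);print(q.tolist())
for v in (200,230,260,300): print(v,g[v,260:380:4].tolist())
t=W([-.0386,-.038,.091])[0]; go((*t,-49.2))
E
```

```text
[[310.8, 250.5], [311.6, 342.3], [312.3, 419.4]]
200 [173, 173, 173, 172, 173, 173, 172, 172, 172, 172, 172, 172, 171, 171, 171, 171, 170, 171, 169, 169, 170, 170, 169, 169, 169, 169, 169, 169, 169, 168]
230 [172, 172, 172, 172, 172, 172, 172, 172, 172, 172, 102, 35, 37, 37, 38, 36, 14, 171, 171, 171, 171, 170, 170, 170, 170, 170, 170, 171, 170, 171]
260 [168, 168, 169, 168, 168, 168, 168, 169, 169, 162, 78, 79, 78, 81, 82, 81, 68, 168, 167, 167, 167, 167, 167, 167, 167, 167, 166, 167, 167, 167]
300 [169, 170, 170, 171, 170, 170, 170, 170, 170, 176, 72, 79, 77, 79, 81, 82, 64, 171, 170, 170, 169, 170, 169, 170, 170, 170, 170, 170, 170, 170]
xyz [ 0.8 -1.2  1.3] spin -0.1
now [ 0.4785 -0.3809  0.0923] yaw -49.26 t 20.375 w 0.0427 F [-0.2 -0.2 -0.3]
```

Request:
jog_arm:
  motion:
    - {"x": 0, "y": 0, "z": 0, "spin": 0, "fingers": 1}
    - {"x": 0, "y": 0, "z": 0, "spin": 0, "fingers": 1}
    - {"x": 0, "y": 0, "z": 0, "spin": 0, "fingers": 1}
    - {"x": 0, "y": 0, "z": 0, "spin": 0, "fingers": 1}
    - {"x": 0, "y": 0, "z": 0, "spin": 0, "fingers": 1}
    - {"x": 0, "y": 0, "z": 0, "spin": 0, "fingers": 1}

```text
clock: 21.12
eef_pos: [0.4766, -0.3788, 0.0912]
tool_rot: [0.937, 0.348, -0.001, -0.002]
ft_force: [-2.8, 4.5, 5.5]
grip_width: 0.0076
grasp_force: 58.6
```

```bash
python3 - <<'E'
from ptr import *
o=readout.get_obs()['eef_pos']; d=o[:2]-p[:2]; print('feeder xy',c*d[0]+s*d[1],-s*d[0]+c*d[1]); go()
r=np.hypot(.105,.043);f0=np.arctan2(.043,.105)
for th in(.1,.2,.3,.4,.5,.6,.7,.733): print(th,(1e3*(-r*np.cos(f0+th)+.105)).round(1),(1e3*(r*np.sin(f0+th)-.043)).round(1))
E
```

```text
feeder xy -0.040272879086488585 -0.038809109469035624
now [ 0.4766 -0.3788  0.0912] yaw -49.24 t 21.125 w 0.0076 F [-2.8  4.5  5.5]
0.1 4.8 10.3
0.2 10.6 20.0
0.3 17.4 29.1
0.4 25.0 37.5
0.5 33.5 45.1
0.6 42.6 51.8
0.7 52.4 57.5
0.733 55.7 59.2
```

Request:
jog_arm:
  motion:
    - {"x": 0, "y": 2.3, "z": -5.2, "spin": 0, "fingers": 1}
    - {"x": 0, "y": 4.8, "z": -10.3, "spin": 0, "fingers": 1}
    - {"x": 0, "y": 7.6, "z": -15.2, "spin": 0, "fingers": 1}
    - {"x": 0, "y": 10.6, "z": -20, "spin": 0, "fingers": 1}
    - {"x": 0, "y": 13.9, "z": -24.6, "spin": 0, "fingers": 1}
    - {"x": 0, "y": 17.4, "z": -29.1, "spin": 0, "fingers": 1}
    - {"x": 0, "y": 21.1, "z": -33.4, "spin": 0, "fingers": 1}
    - {"x": 0, "y": 25, "z": -37.5, "spin": 0, "fingers": 1}

```text
clock: 22.12
eef_pos: [0.4907, -0.3951, 0.1268]
tool_rot: [0.937, 0.348, -0.002, -0.006]
ft_force: [-7.4, 9.0, 1.6]
grip_width: 0.0076
grasp_force: 58.4
```

Request:
jog_arm:
  motion:
    - {"x": 0, "y": 4.2, "z": -3.9, "spin": 0, "fingers": 1}
    - {"x": 0, "y": 8.5, "z": -7.6, "spin": 0, "fingers": 1}
    - {"x": 0, "y": 13, "z": -11.1, "spin": 0, "fingers": 1}
    - {"x": 0, "y": 17.6, "z": -14.3, "spin": 0, "fingers": 1}
    - {"x": 0, "y": 22.4, "z": -17.3, "spin": 0, "fingers": 1}
    - {"x": 0, "y": 27.4, "z": -20, "spin": 0, "fingers": 1}
    - {"x": 0, "y": 30.7, "z": -21.7, "spin": 0, "fingers": 1}
    - {"x": 0, "y": 30.7, "z": -21.7, "spin": 0, "fingers": 1}

```text
clock: 23.12
eef_pos: [0.5118, -0.4196, 0.1528]
tool_rot: [0.937, 0.348, -0.001, -0.003]
ft_force: [-9.9, 10.8, 15.8]
grip_width: 0.0076
grasp_force: 58.8
```

Request:
jog_arm:
  motion:
    - {"x": 0, "y": 0, "z": 0, "spin": 0, "fingers": 1}
    - {"x": 0, "y": 0, "z": 0, "spin": 0, "fingers": 1}
    - {"x": 0, "y": 0, "z": 0, "spin": 0, "fingers": 1}
    - {"x": 0, "y": 0, "z": 0, "spin": 0, "fingers": 1}

```text
clock: 23.62
eef_pos: [0.5119, -0.4197, 0.1528]
tool_rot: [0.937, 0.348, -0.001, -0.003]
ft_force: [-9.9, 11.8, 14.4]
grip_width: 0.0076
grasp_force: 58.8
```

```bash
python3 - <<'E'
from ptr import *
ob=readout.get_obs(); o=ob['eef_pos']; d=o[:2]-p[:2]; x=c*d[0]+s*d[1]; print('feeder xy',x,-s*d[0]+c*d[1]); go()
f0=np.arctan2(.043,.105)
hx,hz=.065,.0912-.043
print('theta', np.arctan2(o[2]-hz,hx-x)-f0,'radius',np.hypot(o[2]-hz,hx-x), 'grip',ob['grasp_force'])
for n,f in(('side','s11'),('wrist','w11'),('top','t11')): snap(n,f)
# plate plane line at pointer side and pointer, side & wrist LSD
import cv2
d=cv2.createLineSegmentDetector().detect(cv2.imread('pics/w11.png',0))[0].reshape(-1,4)
a=line('w11',.735,.03,.157); print('ptr in w11',a[[0,-1]].round(1).tolist())
for th in (.68,.735,.79):
    r=np.array([.02,.135]); print(th,'plate left edge top in w11/side',[proj(f,W(np.c_[.065-r*np.cos(th)-.0025*np.sin(th),0*r+.019,.064+r*np.sin(th)+.0025*np.cos(th)])).round(1).tolist() for f in('w11','s11')])
for f,L0 in(('w11',50),('s11',14)):
    d=cv2.createLineSegmentDetector().detect(cv2.imread(f'pics/{f}.png',0))[0].reshape(-1,4)
    e=proj(f,W([[.02,.019,.11]]))[0]
    for q in d:
        if np.hypot(*(q[2:]-q[:2]))>L0 and np.hypot(*((q[:2]+q[2:])/2-e))<(110 if f=='w11' else 30): print(f,q.round(1).tolist())
E
```

```text
feeder xy 0.013779625053334282 -0.03883145457279024
now [ 0.5119 -0.4197  0.1528] yaw -49.22 t 23.625 w 0.0076 F [-9.9 11.8 14.4]
theta 0.7268609305697354 radius 0.11649382415832132 grip 58.79000544548035
ptr in w11 [[364.3, 360.4], [164.3, 474.5]]
0.68 plate left edge top in w11/side [[[380.9, 158.2], [164.7, 181.1]], [[269.1, 204.3], [286.1, 195.2]]]
0.735 plate left edge top in w11/side [[[382.3, 158.4], [171.9, 183.7]], [[269.0, 203.9], [284.8, 192.0]]]
0.79 plate left edge top in w11/side [[[383.7, 158.6], [180.9, 186.3]], [[268.9, 203.5], [283.6, 188.8]]]
w11 [261.5, 213.10000610351562, 330.70001220703125, 236.8000030517578]
w11 [304.20001220703125, 257.29998779296875, 252.1999969482422, 234.8000030517578]
w11 [333.79998779296875, 248.10000610351562, 333.20001220703125, 299.3999938964844]
w11 [369.3999938964844, 158.3000030517578, 189.39999389648438, 158.5]
w11 [258.20001220703125, 175.60000610351562, 189.1999969482422, 182.6999969482422]
w11 [369.29998779296875, 162.3000030517578, 259.20001220703125, 175.1999969482422]
w11 [316.8999938964844, 165.60000610351562, 370.5, 159.8000030517578]
w11 [189.39999389648438, 124.69999694824219, 409.3999938964844, 124.69999694824219]
w11 [234.39999389648438, 150.8000030517578, 383.1000061035156, 149.89999389648438]
s11 [244.39999389648438, 218.10000610351562, 259.5, 217.39999389648438]
s11 [310.8999938964844, 205.1999969482422, 279.5, 216.0]
s11 [270.1000061035156, 199.3000030517578, 308.70001220703125, 185.0]
s11 [268.1000061035156, 208.1999969482422, 295.1000061035156, 234.89999389648438]
s11 [270.8999938964844, 206.39999389648438, 305.3999938964844, 195.0]
s11 [283.1000061035156, 219.3000030517578, 310.79998779296875, 209.8000030517578]
s11 [257.5, 176.39999389648438, 266.5, 165.39999389648438]
s11 [269.1000061035156, 224.10000610351562, 267.5, 209.3000030517578]
```

```bash
python3 - <<'E'
from ptr import *
a=cv2.imread('pics/side0.png',0);b=cv2.imread('pics/s11.png',0)
B=np.array([.8,2.4])  # side camera bias found from the block corners
for r in(.06,.08,.10,.12,.14,.152):
    q=line('side0',.735,r,r,1)[0]+B; u,v=int(round(q[0])),int(round(q[1]))
    e=[(proj('s11',W([.065-r*np.cos(t)-.0025*np.sin(t),-.095,.064+r*np.sin(t)+.0025*np.cos(t)]))[0]+B).round(1).tolist() for t in(.69,.735,.78)]
    print(r,(u,v),'edge',e); print('  0:',a[v-9:v+12,u].tolist()); print(' 11:',b[v-9:v+12,u].tolist())
    print('  horizontal 11:',b[v,u-14:u+10].tolist())
f='w11';g=cv2.imread('pics/w11.png',0)
for r in(.04,.08,.12,.15):
    q=line(f,.735,r,r,1)[0]; u,v=q.round().astype(int)
    print('w11',r,(u,v),g[v-16:min(v+17,480),u][::1].tolist() if v<478 else '')
E
```

```text
0.06 (320, 188) edge [[317.8, 189.3], [317.4, 188.2], [317.0, 187.2]]
  0: [101, 96, 92, 80, 64, 53, 55, 77, 116, 138, 123, 95, 84, 80, 79, 78, 77, 67, 62, 85, 101]
 11: [173, 216, 182, 105, 77, 63, 56, 73, 111, 132, 117, 89, 79, 75, 74, 74, 73, 62, 59, 86, 102]
  horizontal 11: [82, 83, 83, 83, 83, 82, 76, 69, 61, 55, 58, 75, 106, 125, 132, 129, 97, 88, 85, 76, 72, 74, 78, 80]
0.08 (324, 185) edge [[321.3, 187.5], [320.7, 186.1], [320.2, 184.7]]
  0: [128, 113, 94, 72, 60, 74, 76, 59, 63, 70, 79, 86, 89, 92, 92, 89, 87, 80, 71, 67, 64]
 11: [123, 129, 182, 211, 164, 87, 61, 53, 59, 66, 75, 80, 85, 88, 88, 84, 82, 76, 68, 64, 61]
  horizontal 11: [125, 103, 95, 88, 83, 80, 74, 68, 67, 61, 56, 70, 89, 76, 66, 66, 73, 77, 80, 81, 82, 81, 82, 82]
0.1 (327, 183) edge [[324.9, 185.6], [324.2, 183.8], [323.5, 182.0]]
  0: [151, 164, 158, 112, 64, 52, 53, 59, 71, 81, 82, 82, 80, 79, 78, 78, 79, 82, 109, 113, 94]
 11: [144, 156, 160, 185, 210, 164, 78, 56, 68, 76, 78, 77, 76, 75, 74, 75, 74, 78, 103, 107, 89]
  horizontal 11: [185, 178, 161, 129, 102, 92, 87, 77, 81, 84, 61, 53, 58, 65, 76, 
[... 1234 characters left out ...]
 180, 180, 180, 180]
w11 0.04 (np.int64(353), np.int64(367)) [30, 18, 22, 23, 23, 22, 23, 23, 31, 39, 37, 32, 26, 22, 21, 22, 22, 24, 22, 24, 24, 23, 22, 23, 25, 24, 23, 21, 21, 23, 23, 23, 24]
w11 0.08 (np.int64(302), np.int64(397)) [23, 23, 23, 24, 23, 23, 20, 18, 17, 17, 17, 18, 19, 18, 20, 19, 18, 20, 19, 17, 57, 54, 52, 51, 56, 99, 93, 58, 41, 44, 43, 43, 47]
w11 0.12 (np.int64(238), np.int64(433)) [21, 20, 23, 22, 22, 24, 22, 22, 22, 22, 22, 22, 24, 23, 22, 22, 21, 24, 24, 23, 24, 24, 24, 24, 23, 24, 22, 25, 22, 24, 23, 23, 22]
w11 0.15 (np.int64(180), np.int64(466)) [23, 23, 23, 23, 23, 22, 24, 22, 24, 24, 22, 21, 22, 22, 24, 22, 24, 22, 22, 23, 21, 23, 19, 19, 19, 19, 17, 17, 14, 34]
```

Side camera: the cover's front-edge corner lies within about 1 px of the pointer line, around 0.01 rad low. That agrees with the arm kinematics, so I make a small correction.

Request:
jog_arm:
  motion:
    - {"x": 0, "y": 0.5, "z": -0.6, "spin": 0, "fingers": 1}
    - {"x": 0, "y": 1.0, "z": -1.2, "spin": 0, "fingers": 1}
    - {"x": 0, "y": 1.0, "z": -1.2, "spin": 0, "fingers": 1}
    - {"x": 0, "y": 1.0, "z": -1.2, "spin": 0, "fingers": 1}
    - {"x": 0, "y": 1.0, "z": -1.2, "spin": 0, "fingers": 1}
    - {"x": 0, "y": 1.0, "z": -1.2, "spin": 0, "fingers": 1}

```text
clock: 24.52
eef_pos: [0.5126, -0.4205, 0.1534]
tool_rot: [0.937, 0.348, -0.001, -0.003]
ft_force: [-9.5, 10.9, 12.9]
grip_width: 0.008
grasp_force: 58.8
```

```bash
python3 - <<'E'
from ptr import *
o=readout.get_obs()['eef_pos']; d=o[:2]-p[:2]; print('feeder x',c*d[0]+s*d[1]); go()
b0=cv2.imread('pics/s11.png',0)
snap('side','s12'); b=cv2.imread('pics/s12.png',0); a=cv2.imread('pics/side0.png',0)
for u in range(321,334,1): print(u,'ptr',a[168:190,u].tolist(),'\n    now',b[168:190,u].tolist())
E
```

```text
feeder x 0.01483054087106714
now [ 0.5126 -0.4205  0.1534] yaw -49.23 t 24.525 w 0.008 F [-9.5 10.9 12.9]
321 ptr [122, 140, 165, 172, 154, 119, 97, 96, 105, 106, 97, 92, 90, 98, 98, 89, 78, 74, 93, 123, 137, 118] 
    now [116, 133, 158, 164, 147, 114, 91, 92, 99, 113, 173, 217, 181, 105, 86, 85, 76, 71, 88, 117, 131, 113]
322 ptr [155, 179, 184, 188, 183, 162, 137, 121, 110, 101, 94, 90, 89, 117, 124, 98, 95, 93, 94, 97, 101, 93] 
    now [147, 171, 175, 179, 173, 155, 129, 115, 106, 117, 179, 210, 164, 94, 87, 89, 91, 88, 89, 92, 97, 88]
323 ptr [165, 181, 179, 180, 182, 180, 161, 135, 119, 107, 96, 91, 86, 118, 122, 75, 70, 80, 92, 97, 93, 87] 
    now [157, 172, 171, 172, 174, 172, 154, 129, 117, 141, 189, 188, 131, 101, 91, 67, 66, 75, 89, 92, 89, 83]
324 ptr [173, 172, 166, 161, 156, 162, 166, 147, 128, 113, 94, 72, 60, 74, 76, 59, 63, 70, 79, 86, 89, 92] 
    now [164, 163, 158, 153, 149, 155, 158, 140, 130, 180, 217, 182, 101, 72, 64, 54, 59, 66, 74, 81, 85, 89]
325 ptr [167, 160, 157, 154, 151, 153, 164, 159, 136, 119, 92, 60, 51, 54, 54, 61, 69, 70, 71, 74, 80, 87] 
    no
[... 1122 characters left out ...]
, 54, 56, 67, 85, 89, 84, 82, 82, 81, 82, 81, 80, 81]
331 ptr [153, 154, 155, 157, 158, 157, 132, 80, 54, 55, 67, 97, 113, 103, 92, 87, 86, 86, 86, 86, 86, 85] 
    now [146, 148, 149, 150, 150, 149, 126, 76, 50, 53, 63, 92, 107, 98, 88, 83, 83, 82, 82, 81, 82, 82]
332 ptr [154, 156, 157, 158, 159, 156, 130, 80, 69, 79, 96, 122, 124, 111, 97, 88, 87, 87, 87, 86, 86, 85] 
    now [147, 148, 150, 151, 151, 149, 124, 76, 66, 74, 91, 116, 118, 106, 92, 84, 82, 83, 83, 83, 81, 81]
333 ptr [156, 156, 157, 158, 157, 144, 107, 67, 81, 116, 146, 150, 134, 118, 103, 90, 87, 86, 87, 87, 87, 86] 
    now [148, 149, 149, 150, 152, 138, 102, 65, 77, 111, 140, 144, 127, 112, 99, 86, 82, 82, 83, 82, 81, 82]
```

The cover's corner now lines up with the pointer to within about half a pixel, the pointer has not moved, and the grip holds at 59 N. I'm handing it in.

```bash
python3 -c "
from workcell import bot
print(bot.job_done())"
```

```text
the job is handed in; nothing more can be done
None
```

I handed the job in at about 24.6 s, with both spools standing upright on the floors of their wells and the cover still held by its handle at about 0.73–0.75 rad, in line with the unmoved pointer to within roughly 0.01–0.02 rad; the last checks were computed from camera images rather than viewed, and no verdict came back.

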